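Plug in the worktop lamp and raise its telescopic stand

ROBOT

A 7-joint arm with a two-finger parallel gripper is mounted at the origin on a cart in front of the work surface, level with it; the furniture and walls round the work are solid. World frame = base frame: x ahead of the robot, y to its left, z up, the work surface at z = 0. Lengths are in mm, angles in rad, forces in N, time in s.
With the tool pointing down it reaches from about 400 to 875 mm from the base axis. Payload 4.4 kg.
Tool frame: the origin (TCP) lies midway between the tips of the shut fingers; the grasp point (between the pads) lies ctrl.grip_depth behind it (ctrl.grip_depth is the distance from the TCP to the grasp point, in mm); z points along the fingers, y is the line along which they close (so a half turn about z gives the same grasp; the last joint's range is limited). The gripper opens to 85 mm and grips with 20 to 120 N. Pads are 22 mm wide; open, the fingers measure 114 mm over their backs; the gripper's body (76 mm by 85 mm) begins 54 mm behind the grasp point. The pads swing forward as they close: fully open they stand 13 mm farther back than shut.
Start: joints at [1.05, 0.628, 0.038, 1.517, -0.027, 0.996, -0.02], TCP at [285.562, -583.928, 231.313] pointing down, gripper open.
Joint ranges: [-3.06, 3.06], [-0.37, 2.12], [-1.25, 1.32], [0.18, 2.47], [-1.1, 4.24], [0.23, 1.98], [-2.94, 2.94]. Speed limits (rad/s): [2.57, 2.57, 3.14, 3.14, 3.14, 3.14, 3.14].

INTERFACE

Orientations are given as [roll, pitch, yaw] about the fixed x, y, z axes, in that order (R = Rz(yaw) Ry(pitch) Rx(roll)).
In Python, from cell import ctrl gives the robot as it stands.
- The arm moves only by the tool carry_out, never from a script. Its argument "deltas" is one flat list of numbers, 7 for each row, row after row: the turn, a rotation vector about the tool's x, y, z in degrees, then the shift along the tool's x, y, z in m, then the closure, from -1 (fully open) to 1 (shut). In form: [wx, wy, wz, dx, dy, dz, claw, wx, wy, wz, dx, dy, dz, claw, ...]. A call has 1 to 12 rows; each row shifts and turns the commanded pose from where the row before left it, along the tool's axes as they then stand; what a row does not reach is not made up. A row lasts 1/8 s, in which the tool goes at most 62.5 mm and 10.7 degrees, less where a joint would pass 70% of its speed; a pose out of reach is approached as far as the arm can. A call with a gripper value outside its range is refused whole. The fingers move at their own pace and stop on an object; the grip force is fixed at half the most. Time passes only in rows, so rows that do not move let the fingers close. It gives the time, the measured TCP pose, the force, the opening and the grip force at its end, in the units of the state.
- ctrl.read_state(): the state, without advancing time (a new reading comes with each control period).
- ctrl.get_image(name): name is "scene" or "top" or "wrist"; returns the picture (480x640x3 uint8, red, green, blue); there is no depth.
- ctrl.calibration(name): a dict with "mtx" (3x3 intrinsics, pixels), "R" (3x3) and "t" (3): a world point X has camera coordinates R X + t. Camera axes: x right, y down, z forward; pixel columns grow to the right and rows downward; lengths in mm; the calibration is good to about 2 mm. A picture is of the moment at which its call begins: read the wrist's pose just before it. calibration takes no time and is no camera call; for the wrist camera it gives the pose at the moment of the call.
- ctrl.finish_job(): hands the job in; it is judged then, once.
The state is a dict: "clock": time; "qpos": joint angles; "qd": joint speeds; "tau": joint torques, N m; "eef_pos": TCP position; "tool_rot": TCP orientation; "force": force on the tool from outside, world axes, zero at the start; "torque": the same for the moment, N m; "width": finger opening in mm; "gripper_force": force on a finger pad.
Only numpy, scipy, OpenCV 4.12 (cv2) and the standard library are available. Lean on these libraries where they do the work, as an engineer would, in place of code of your own. Each camera call takes 0.05 s, during which the arm holds its last target. There are 200 camera calls.

TASK

Set up the cordless worktop light: lift the lamp head out of its charging dock and, while the mast of the stand is still fully down, plug it fully home into the socket at the end of the stand's boom and let go of it. Then squeeze the grip on top of the mast so that its release button is pressed in, pull the mast up past its first stop to its second stop (fully out), and finish while still holding it up there, the button still squeezed in so that I can trim the height, and the lamp head still plugged in. Do not drop or tip the lamp head, and leave the food tin, the mug and the spice jar where they stand.

Things in the scene. Friction and masses are not known exactly. Their poses are not given: they have to be found in the camera images.
- lamp: T-shaped LED lamp head, 0.14 kg: aluminium bar 34x140x14 mm (own x,y,z), black battery housing on its middle (26x52 mm, 14 to 52 mm above origin; grasp across x, fingertips above the bar), block plug under its middle (14x22 mm in x,y, 18 mm long, last 4 mm tapered). Origin: centre of the bar's underside, which sits on the dock or socket block; z up. Half a turn about z makes no difference
- dock: white charging dock, fixed: block 52x46 mm, 34 mm high, on a 78x72 mm foot, with the same hole in its top as the boom socket; origin at centre of underside, z up. At the start the lamp head stands plugged in it, origin 34 mm above this one, axes parallel. No latch: lift straight up at least 20 mm to free it
- stand: telescopic light stand, fixed: dark round foot 136 mm across, upright aluminium tube 30 mm across with a collar ending 142 mm up, and the mast that slides in it. Origin at centre of the foot's underside; z up, x the way the boom points, -y to the side of the grip that has the button. The boom does not swing. 220 mm tall when down; wall cupboards hang 0.77 m up over x above 0.57
- mast_grip (a point): centre of the black upright grip on top of the mast, 197 mm up when the mast is down, rising with it; axes as the stand's. Grip 36 mm in x, 30 in y, from 27 mm below to 23 above this point; under it a head block 44x38 mm. Squeeze from above along y, on the middle of both y faces: -y has the button (18x24 mm, centred at this height, 6 mm proud), +y is ribbed
- boom_socket (a point): centre of the socket's mouth in the top of the black block (44x44x32 mm) at the boom's end, 120 mm along x from the mast's axis, 170 mm up when the mast is down, rising with it; axes as the stand's. Hole 15.5x23.5 mm in x,y, 20 mm deep, straight down, chamfered 1.5 mm. Lamp is home when its origin is here, its y along this y (either way round)
- mast (a joint): how far the mast is out, m: 0 down (start), 0.050 first stop, 0.100 second stop and end of travel. Button out: a pin locks it at the stop it is at (1.5 mm play). Button in: it slides with about 7 N and sinks by its own weight if not held up
- release_button (a joint): how far the button in the side of the grip is pressed in, m: 0 out, 0.006 flush with the face; the mast is free from 0.004 on. A spring pushes it out, about 2 N at first and 6 N flush; moves with the mast
- tin_small: food tin, 75 mm across, 58 mm high, standing near the dock, origin at the centre of its underside; leave alone
- mug: mug, 78 mm across and 101 mm high with a handle, green above and white below, origin at the centre of its underside; leave alone
- spice_jar: spice jar with a dark lid, 44 mm across, 105 mm high, origin at the centre of its underside; leave alone

How it is judged:
By the outcome, as a careful person would: the job done as asked, in the order asked, and still so for the second after the job is handed in, while the arm keeps its last pose, push and grip.
It also fails if it takes over 54 s, if anything falls off the work surface, if the arm or the gripper's body presses on something with over 40 N, if the wrist force passes 120 N, or if a joint passes its speed limit or range.

## Working session

There is one attempt and no reset: what is moved stays moved. The work goes in short steps, Python scripts to look and compute and a tool call to move; the robot and the scene stay as the last step left them, time stands still between calls to the robot, and variables do not carry over. Pictures are saved under pics/ and viewed, at most 10 in all, crops included, and the job is handed in when it is done.

Besides the shell and the picture viewer there is one more tool, called after "Call:" by a JSON object that holds its "name" and its "arguments". carry_out: Moves the arm, as the interface text tells. Its arguments: {"type":"object","properties":{"deltas":{"type":"array"}},"required":["deltas"]}

```bash
ls; mkdir -p pics
python3 - <<'E'
from cell import ctrl
import cv2,numpy as np
print(ctrl.read_state()); print(ctrl.grip_depth)
for n in("scene","top"):
    cv2.imwrite(f"pics/{n}0.png",ctrl.get_image(n)[:,:,::-1]); print(n,ctrl.calibration(n))
E
```

```text
pics
{'clock': 0.0, 'qpos': array([ 1.05019399,  0.62934483,  0.03841554,  1.5183307 , -0.02698803,
        0.99626722, -0.01998443]), 'qd': array([ 0.00171974,  0.00090689, -0.00149647,  0.00105339, -0.00080354,
        0.00247434,  0.0004079 ]), 'tau': array([ 7.93538456e-04, -5.63397360e+01,  1.22667555e+00, -1.93443775e+01,
        1.10994812e-02,  1.04885155e-02, -1.26559030e-05]), 'eef_pos': array([ 285.31205501, -583.37414546,  230.40135389]), 'tool_rot': array([-3.13975987e+00,  1.76380993e-05,  4.54846643e-01]), 'force': array([-0.19377944,  0.81702956, -0.08325306]), 'torque': array([-0.03586125, -0.03698285, -0.02705112]), 'gripper_force': 0.0, 'width': 85.23827981376556}
18.700000000000003
scene {'mtx': array([[591.95191483,   0.        , 317.52678795],
       [  0.        , 591.95191483, 245.75298368],
       [  0.        ,   0.        ,   1.        ]]), 'R': array([[-0.58933977, -0.80745191, -0.02645852],
       [-0.38595241,  0.31016662, -0.86881379],
       [ 0.7097319 , -0.50181479, -0.49443153]]), 't': array([291.08497696, 300.15391228, 901.28557299])}
top {'mtx': array([[435.03567058,   0.        , 319.36521266],
       [  0.        , 435.03567058, 243.51947618],
       [  0.        ,   0.        ,   1.        ]]), 'R': array([[-0.00426956, -0.99978127, -0.02047404],
       [-0.99124723,  0.00693293, -0.13183653],
       [ 0.13194963,  0.01973195, -0.99106001]]), 't': array([ 33.64048229, 498.41010694, 903.60730943])}
```

View pics/scene0.png

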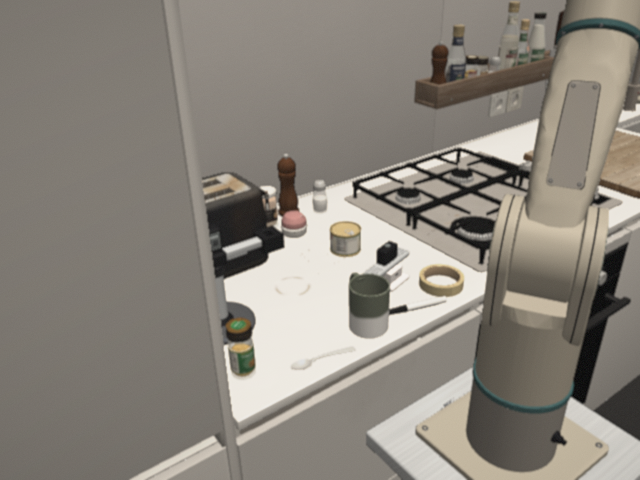

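View pics/top0.png

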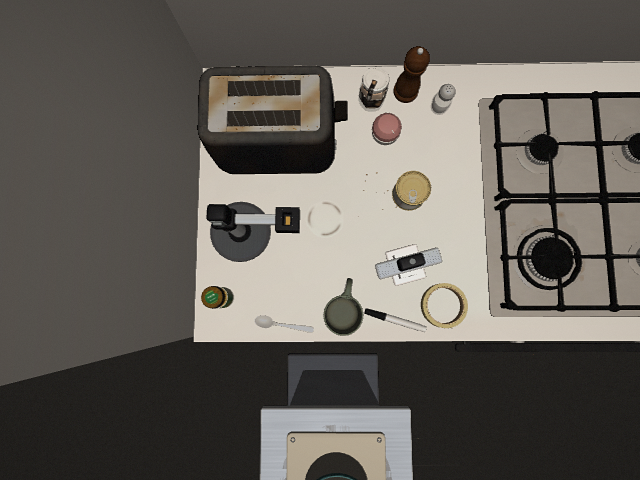

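```bash
cat > h.py <<'E'
import numpy as np, cv2
from cell import ctrl
from scipy.spatial.transform import Rotation as Ro
def ray(cal,p):
    R,t=np.array(cal["R"]),np.array(cal["t"])
    return -R.T@t, R.T@np.linalg.solve(cal["mtx"],[p[0],p[1],1])
def onz(cal,p,z):
    c,d=ray(cal,p); return c+d*(z-c[2])/d[2]
def meet(obs):   # least-squares point of several (cal,pixel) rays, and residual
    A=0;b=0;L=[]
    for cal,p in obs:
        c,d=ray(cal,p); d=d/np.linalg.norm(d); P=np.eye(3)-np.outer(d,d); A=A+P;b=b+P@c;L.append((P,c))
    X=np.linalg.solve(A,b); return X,[round(float(np.linalg.norm(P@(X-c))),1) for P,c in L]
def plan(target,yaw):  # mm, yaw rad (tool down): delta in tool axes
    s=ctrl.read_state(); R=Ro.from_euler('xyz',s["tool_rot"]); T=Ro.from_euler('xyz',[np.pi,0,yaw])
    print("pos",s["eef_pos"].round(1),"rot",s["tool_rot"].round(3),"clock",round(s["clock"],2))
    print("tool shift mm",R.inv().apply(np.array(target)-s["eef_pos"]).round(1),"rotvec deg",np.degrees((R.inv()*T).as_rotvec()).round(2))
E
python3 - <<'E'
from h import *
c=ctrl.calibration("top")
for n,p,z in[("housing",(411,261),86),("barL",(377,270),48),("barR",(441,256),48),("sock",(288,219),170),("grip",(218,212),220),("foot",(240,232),0),("jar",(211,297),105),("mug",(343,312),101),("tin",(412,186),58)]:
    print(n,onz(c,p,z).round(0))
cw=ctrl.calibration("wrist"); s=ctrl.read_state()
R=Ro.from_euler('xyz',s["tool_rot"]).as_matrix()
C=-np.array(cw["R"]).T@cw["t"]; print("cam in tool",(R.T@(C-s["eef_pos"])).round(1)); print((np.array(cw["R"])@R).round(3),cw["mtx"])
plan([560,-190,300],0.455)
E
```

```text
housing [ 455. -154.   86.]
barL [440. -90.  48.]
barR [ 468. -225.   48.]
sock [527.  86. 170.]
grip [530. 204. 220.]
foot [530. 210.   0.]
jar [384. 243. 105.]
mug [354. -16. 101.]
tin [ 617. -167.   58.]
cam in tool [  78.8   -0.  -140.9]
[[-0.     1.     0.001]
 [-0.952  0.    -0.307]
 [-0.307 -0.001  0.952]] [[396.47932492   0.         324.87158971]
 [  0.         396.47932492 239.2177468 ]
 [  0.           0.           1.        ]]
pos [ 285.3 -583.4  230.5] rot [-3.14   0.     0.455] clock 0.1
tool shift mm [ 419.6 -232.9  -69.1] rotvec deg [-0.1   0.   -0.01]
```

Call:
{"name": "carry_out", "arguments": {"deltas": [0, 0, 0, 0.034, -0.031, -0.002, -1, 0, 0, 0, 0.034, -0.031, -0.002, -1, 0, 0, 0, 0.034, -0.031, -0.002, -1, 0, 0, 0, 0.034, -0.031, -0.002, -1, 0, 0, 0, 0.034, -0.031, -0.002, -1, 0, 0, 0, 0.034, -0.031, -0.002, -1, 0, 0, 0, 0.034, -0.031, -0.002, -1, 0, 0, 0, 0.034, -0.031, -0.002, -1, 0, 0, 0, 0.034, -0.031, -0.002, -1, 0, 0, 0, 0.034, -0.031, -0.002, -1]}}

```text
clock: 1.35
eef_pos: [455.1, -154.6, 251.2]
tool_rot: [-3.141, 0.0, 0.455]
force: [1.1, -0.0, -0.4]
width: 85.1
gripper_force: 0.0
```

Call:
{"name": "carry_out", "arguments": {"deltas": [0, 0, -9.5, 0, 0, 0, -1, 0, 0, -9.5, 0, 0, 0, -1, 0, 0, -9.5, 0, 0, 0, -1, 0, 0, -9.5, 0, 0, 0, -1, 0, 0, -9.5, 0, 0, 0, -1, 0, 0, -9.5, 0, 0, 0, -1, 0, 0, -9.5, 0, 0, 0, -1, 0, 0, -9.0, 0, 0, 0, -1, 0, 0, 0, 0, 0, 0, -1, 0, 0, 0, 0, 0, 0, -1]}}

```text
clock: 2.6
eef_pos: [454.7, -156.2, 251.2]
tool_rot: [-3.141, -0.0, 1.77]
force: [-0.3, -0.4, -0.6]
width: 85.5
gripper_force: 0.0
```

Run:
```python
from h import *
plan([455,-154,250],1.775); print(ctrl.read_state()["qpos"].round(3))
cv2.imwrite("pics/w1.png",ctrl.get_image("wrist")[:,:,::-1])
c=ctrl.calibration("top"); print("left edge",onz(c,(196,200),0))
```

```text
pos [ 454.7 -156.2  251.2] rot [-3.141 -0.     1.77 ] clock 2.6
tool shift mm [2.1 0.8 1.2] rotvec deg [-0.02 -0.01 -0.31]
[ 0.524  0.378 -0.342  1.943  0.166  0.848  0.293]
left edge [604.85873105 311.7432993    0.        ]
```

View pics/w1.png

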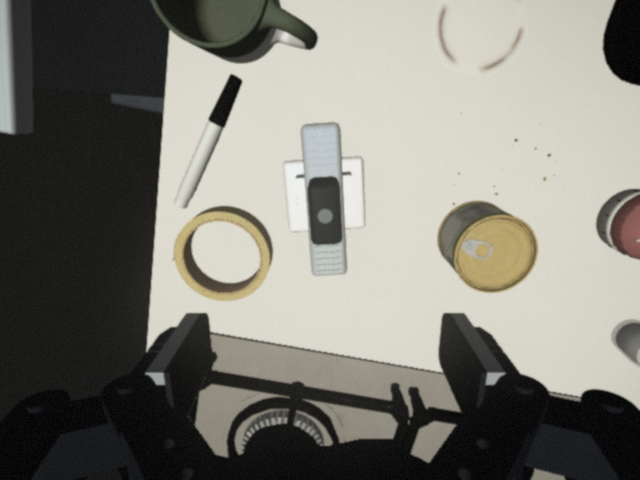

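Call:
{"name": "carry_out", "arguments": {"deltas": [0, 0, 0, -0.025, 0.025, 0.01, -1, 0, 0, 0, -0.025, 0.025, 0.01, -1, 0, 0, 0, 0, 0, 0, -1, 0, 0, 0, 0, 0, 0, -1]}}

```text
clock: 3.15
eef_pos: [513.2, -194.4, 231.1]
tool_rot: [-3.14, -0.001, 1.772]
force: [-0.3, 0.4, -0.6]
width: 85.5
gripper_force: 0.0
```

```bash
cat >> h.py <<'E'
import pickle
def shot(name,cam="wrist"):
    cal=ctrl.calibration(cam); im=ctrl.get_image(cam)[:,:,::-1].copy()
    cv2.imwrite(f"pics/{name}.png",im); pickle.dump(cal,open(f"pics/{name}.pkl","wb")); return im,cal
def load(name): return cv2.imread(f"pics/{name}.png"),pickle.load(open(f"pics/{name}.pkl","rb"))
E
python3 - <<'E'
from h import *
# w1 calibration saved afterwards: rebuild from the tool pose then
s=ctrl.read_state(); cw=ctrl.calibration("wrist"); R1=Ro.from_euler('xyz',s["tool_rot"]).as_matrix()
Rct=np.array(cw["R"])@R1; tct=np.array(cw["R"])@s["eef_pos"]+cw["t"]
R0=Ro.from_euler('xyz',[-3.141,0,1.770]).as_matrix(); Rn=Rct@R0.T
pickle.dump(dict(mtx=cw["mtx"],R=Rn,t=tct-Rn@np.array([454.7,-156.2,251.2])),open("pics/w1.pkl","wb"))
shot("w2")
a=load("w1")[0]; print("row190",a[150,280:370:6].tolist()); print("col",a[225,280:370:6].tolist())
def dig(n):
    im,cal=load(n); b,g,r=[im[:,:,i].astype(int) for i in range(3)]
    out={}
    for nm,m in(("alu",(b>r+3)&(b>90)),("black",(im.max(2)<75))):
        k,l,st,ce=cv2.connectedComponentsWithStats(m.astype(np.uint8))
        for i in range(1,k):
            if st[i,4]>300: print(n,nm,st[i].tolist(),ce[i].round(1))
dig("w1");dig("w2")
E
```

```text
row190 [[207, 219, 221], [209, 219, 223], [206, 219, 221], [209, 221, 223], [175, 179, 175], [197, 193, 184], [201, 198, 190], [201, 199, 190], [196, 193, 184], [194, 192, 183], [131, 136, 134], [208, 218, 221], [206, 218, 219], [205, 218, 221], [205, 218, 220]]
col [[208, 220, 221], [205, 218, 220], [232, 236, 237], [232, 237, 238], [231, 236, 237], [84, 86, 87], [61, 64, 63], [60, 61, 61], [59, 63, 63], [57, 60, 62], [60, 62, 62], [224, 230, 232], [228, 233, 235], [227, 232, 235], [186, 195, 198]]
w1 alu [0, 4, 12, 128, 942] [ 4.1 80.5]
w1 alu [303, 125, 36, 58, 1660] [320.9 151.5]
w1 black [0, 0, 640, 480, 116407] [196.7 307.5]
w1 black [154, 0, 66, 43, 1633] [186.9  18. ]
w1 black [198, 0, 119, 62, 2028] [260.9  38.8]
w1 black [604, 0, 36, 85, 2546] [623.7  40.3]
w1 black [210, 75, 31, 52, 726] [225.5 101.4]
w1 black [308, 177, 33, 67, 1701] [324.5 209.4]
w1 black [185, 235, 27, 50, 336] [193.7 264.9]
w2 alu [236, 58, 44, 82, 2219] [257.3  89.2]
w2 alu [251, 175, 37, 56, 1356] [269.4 208.2]
w2 black [0, 0, 640, 480, 95631] [215.6 340. ]
w2 black [580, 0, 60, 27, 1085] [614.9   9.6]
w2 black [125, 7, 48, 137, 1157] [154.   45.9]
w2 black [236, 117, 45, 74, 2438] [258.9 152.6]
w2 black [570, 141, 38, 60, 355] [580.  166.5]
w2 black [583, 140, 50, 71, 442] [598.3 169.3]
w2 black [155, 160, 61, 74, 499] [196.9 186.2]
w2 black [116, 176, 68, 77, 1044] [134.5 223.2]
```

```bash
cat >> h.py <<'E'
def blobs(m,amin=200):
    k,l,st,ce=cv2.connectedComponentsWithStats(m.astype(np.uint8)); return [((l==i),st[i],ce[i]) for i in range(1,k) if st[i,4]>=amin]
def corners(m):
    c=max(cv2.findContours(m.astype(np.uint8),cv2.RETR_EXTERNAL,cv2.CHAIN_APPROX_NONE)[0],key=len)
    r=cv2.minAreaRect(c); return r,cv2.boxPoints(r)
E
python3 - <<'E'
from h import *
V={}
for n,roi in(("w1",(290,110,360,285)),("w2",(220,40,310,245))):
    im,cal=load(n); b,g,r=[im[:,:,i].astype(int) for i in range(3)]; z=np.zeros(b.shape,bool); z[roi[1]:roi[3],roi[0]:roi[2]]=1
    alu=z&(b>r+1)&(b<226)&(b>85)
    alu=cv2.morphologyEx(alu.astype(np.uint8),cv2.MORPH_OPEN,np.ones((3,3)))
    L=sorted(blobs(alu,300),key=lambda t:t[2][1]); print(n,[t[1].tolist() for t in L])
    hull=cv2.convexHull(np.vstack([np.argwhere(t[0])[:,::-1] for t in L]).astype(np.int32))
    rr=cv2.minAreaRect(hull); print(rr)
    bx=cv2.boxPoints(rr); bx=bx[np.argsort(bx[:,1])]; top=bx[:2].mean(0);bot=bx[2:].mean(0)
    P=[onz(cal,p,48) for p in(top,bot)]; print("ends z48",P[0].round(1),P[1].round(1),"len",np.linalg.norm(P[0]-P[1]).round(1),"mid",((P[0]+P[1])/2).round(1),"dir",np.arctan2(*(P[0]-P[1])[[1,0]]).round(4))
    hb=[t for t in blobs(z&(im.max(2)<78),800)][0]; hr=corners(hb[0]); print("house",hr[0], onz(cal,hr[0][0],86).round(1))
    V[n]=(cal,top,bot,np.array(hr[0][0]))
for i in(1,2,3): print(meet([(V[n][0],V[n][i]) for n in V]))
for n in V:
    im=load(n)[0]; c=V[n][3].astype(int); print(im[c[1]-15:c[1]+16:3,c[0],1].tolist())
cv2.imwrite("pics/c2.png",cv2.resize(load("w2")[0][40:250,200:420],None,fx=2.8,fy=2.8,interpolation=cv2.INTER_CUBIC))
E
```

```text
w1 [[303, 126, 36, 57, 1729], [312, 245, 28, 28, 414]]
((322.1087951660156, 198.76304626464844), (146.11886596679688, 34.08107376098633), 88.09085083007812)
ends z48 [437.1 -91.   48. ] [ 467.  -219.2   48. ] len 131.7 mid [ 452.  -155.1   48. ] dir 1.8005
house ((324.5482177734375, 210.17510986328125), (65.68978118896484, 30.849971771240234), 85.91438293457031) [ 453.5 -152.1   86. ]
w2 [[235, 58, 44, 68, 2281], [251, 178, 36, 53, 1410]]
((260.5500793457031, 144.53704833984375), (172.2052764892578, 40.099544525146484), 85.29214477539062)
ends z48 [437.4 -91.   48. ] [ 468.7 -221.4   48. ] len 134.1 mid [ 453.  -156.2   48. ] dir 1.8067
house ((258.8963623046875, 153.56707763671875), (72.66395568847656, 39.42405700683594), 83.6598129272461) [ 457.1 -154.3   86. ]
(array([437.09926584, -91.00001443,  46.79780347]), [0.1, 0.1])
(array([ 467.84923344, -225.01259381,   35.21565503]), [0.6, 0.6])
(array([ 454.42599941, -156.81678999,   66.4057974 ]), [0.1, 0.1])
[65, 66, 62, 63, 69, 130, 132, 130, 127, 115, 63]
[47, 46, 49, 64, 131, 132, 132, 131, 132, 59, 49]
```

View pics/c2.png

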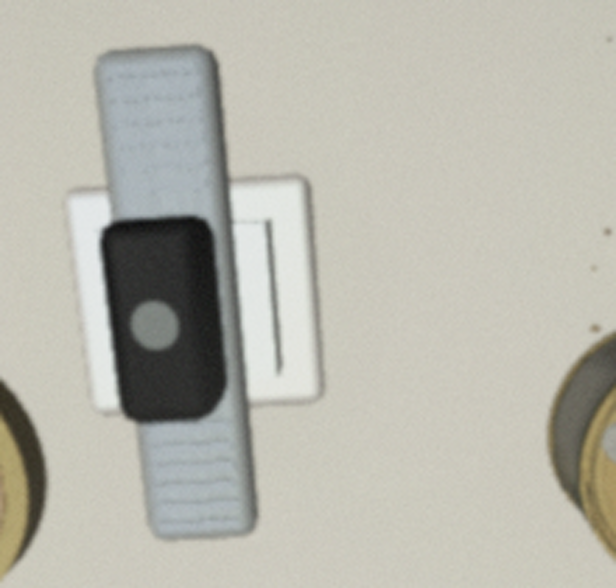

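Run:
```python
from h import *
O=[];E=[]
for n,roi in(("w1",(311,195,338,235)),("w2",(240,130,276,180))):
    im,cal=load(n); g=im[:,:,1]; z=np.zeros(g.shape,bool); z[roi[1]:roi[3],roi[0]:roi[2]]=1
    bl=max(blobs(z&(g>95)&(g<170),30),key=lambda t:t[1][4]); print(n,bl[1].tolist(),bl[2].round(2),onz(cal,bl[2],86).round(1)); O.append((cal,bl[2]))
    # far part of the bar: row-wise centreline & whole lower end
    b,r=im[:,:,0].astype(int),im[:,:,2].astype(int); rows=range(130,170,3) if n=="w1" else range(65,108,3)
    c0=290 if n=="w1" else 225
    pts=[]
    for y in rows:
        xs=[x for x in range(c0,c0+70) if b[y,x]>r[y,x]-2 and b[y,x]<226]
        pts.append(((min(xs)+max(xs))/2,y))
    W=np.array([onz(cal,p,48)[:2] for p in pts]); vx,vy,x0,y0=cv2.fitLine(W.astype(np.float32),cv2.DIST_HUBER,0,.01,.01).ravel(); a=np.arctan2(vy,vx)
    a=a if a>0 else a+np.pi; X=onz(cal,bl[2],86)[:2]; print("bar dir",a.round(4),"offset of dot from line",((X[0]-x0)*-vy+(X[1]-y0)*vx).round(1))
print(meet(O))
```

```text
w1 [318, 209, 15, 15, 175] [324.63 215.67] [ 454.5 -156.4   86. ]
bar dir 1.8196 offset of dot from line 0.8
w2 [247, 148, 17, 17, 227] [254.8  155.78] [ 454.5 -156.4   86. ]
bar dir 1.8557 offset of dot from line -2.3
(array([ 454.49335588, -156.47473641,   85.84481357]), [0.0, 0.0])
```

Run:
```python
from h import *
for n,rows,c0,c1 in(("w1",list(range(130,156,2))+list(range(250,268,2)),290,362),("w2",list(range(66,100,2))+list(range(192,226,2)),222,306)):
    im,cal=load(n); im=cv2.GaussianBlur(im,(0,0),1).astype(float); d=im[:,:,2]-im[:,:,0]  # r-b: counter ~14, dock ~6, alu ~ -8
    for side in("L","R"):
        W=[]
        for y in rows:
            row=d[y,c0:c1]; xs=np.where(row<0)[0]; x=xs[0] if side=="L" else xs[-1]; q=x-1 if side=="L" else x+1
            W.append(onz(cal,(c0+x+(q-x)*(0-row[x])/(row[q]-row[x]),y),48)[:2])
        W=np.array(W,np.float32); vx,vy,x0,y0=cv2.fitLine(W,cv2.DIST_HUBER,0,.01,.01).ravel(); a=np.arctan2(vy,vx)%np.pi
        res=(W[:,0]-x0)*-vy+(W[:,1]-y0)*vx
        print(n,side,a.round(4),"dot off",((454.5-x0)*-vy+(-156.4-y0)*vx).round(1),"res",res.std().round(2))
```

```text
w1 L 1.8395 dot off 14.5 res 0.12
w1 R 1.7973 dot off -12.9 res 1.48
w2 L 1.8332 dot off 14.3 res 0.09
w2 R 1.8211 dot off -15.5 res 0.25
```

Call:
{"name": "carry_out", "arguments": {"deltas": [0, 0, 0, 0.0163, -0.0166, 0.02, -1, 0, 0, 0, 0.0163, -0.0166, 0.02, -1, 0, 0, 0, 0.0163, -0.0167, 0.02, -1, 0, 0, -3.3, 0, 0, 0.02, -1, 0, 0, 0, 0, 0, 0.02, -1, 0, 0, 0, 0, 0, 0.02, -1, 0, 0, 0, 0, 0, 0, -1, 0, 0, 0, 0, 0, 0, -1]}}

```text
clock: 4.2
eef_pos: [455.4, -157.0, 112.2]
tool_rot: [3.141, 0.001, 1.83]
force: [-0.5, 0.4, 0.0]
width: 85.3
gripper_force: 0.0
```

Run:
```python
from h import *
plan([454.5,-156.5,51],1.83)
```

```text
pos [ 455.4 -157.   112.2] rot [3.141e+00 1.000e-03 1.830e+00] clock 4.2
tool shift mm [ 0.7 -0.8 61.2] rotvec deg [0.06 0.03 0.02]
```

Call:
{"name": "carry_out", "arguments": {"deltas": [0, 0, 0, 0.0007, -0.0008, 0.02, -1, 0, 0, 0, 0, 0, 0.02, -1, 0, 0, 0, 0, 0, 0.021, -1, 0, 0, 0, 0, 0, 0, -1, 0, 0, 0, 0, 0, 0, 1, 0, 0, 0, 0, 0, 0, 1, 0, 0, 0, 0, 0, 0, 1, 0, 0, 0, 0, 0, 0, 1, 0, 0, 0, 0, 0, 0, 1, 0, 0, 0, 0, 0, 0, 1]}}

```text
clock: 5.45
eef_pos: [454.6, -156.8, 51.0]
tool_rot: [3.141, 0.001, 1.83]
force: [-1.0, 0.9, 7.6]
width: 25.4
gripper_force: 59.3
```

Call:
{"name": "carry_out", "arguments": {"deltas": [0, 0, 0, 0, 0, -0.006, 1, 0, 0, 0, 0, 0, -0.01, 1, 0, 0, 0, 0, 0, -0.014, 1, 0, 0, 0, 0, 0, -0.03, 1, 0, 0, 0, 0, 0, -0.04, 1, 0, 0, 0, 0, 0, -0.05, 1, 0, 0, 0, 0, 0, -0.05, 1, 0, 0, 0, 0, 0, -0.04, 1, 0, 0, 0, 0, 0, -0.01, 1, 0, 0, 0, 0, 0, 0, 1]}}

```text
clock: 6.7
eef_pos: [453.8, -156.7, 300.5]
tool_rot: [3.141, 0.001, 1.83]
force: [0.8, 0.5, -1.6]
width: 25.5
gripper_force: 59.1
```

Call:
{"name": "carry_out", "arguments": {"deltas": [0, 0, 0, 0.02, 0.016, 0, 1, 0, 0, 0, 0.03, 0.024, 0, 1, 0, 0, 0, 0.04, 0.032, 0, 1, 0, 0, 0, 0.03, 0.024, 0, 1, 0, 0, 0, 0.019, 0.016, 0, 1, 0, 0, 0, 0, 0, 0, 1]}}

```text
clock: 7.45
eef_pos: [526.1, 8.7, 298.3]
tool_rot: [-3.138, -0.002, 1.834]
force: [-0.9, 0.1, -2.3]
width: 25.5
gripper_force: 59.2
```

Call:
{"name": "carry_out", "arguments": {"deltas": [0, 0, -6, 0, 0, 0, 1, 0, 0, -9, 0, 0, 0, 1, 0, 0, -10, 0, 0, 0, 1, 0, 0, -10, 0, 0, 0, 1, 0, 0, -10, 0, 0, 0, 1, 0, 0, -10, 0, 0, 0, 1, 0, 0, -9, 0, 0, 0, 1, 0, 0, -7, 0, 0, 0, 1, 0, 0, -4, 0, 0, 0, 1, 0, 0, 0, 0, 0, 0, 1, 0, 0, 0, 0, 0, 0, 1]}}

```text
clock: 8.82
eef_pos: [526.3, 5.5, 299.7]
tool_rot: [-3.141, -0.001, 3.137]
force: [-0.4, -0.0, -1.8]
width: 25.5
gripper_force: 59.2
```

Run:
```python
from h import *
plan([527,6,300],3.14); print(ctrl.read_state()["qpos"].round(2)); shot("w3")
```

```text
pos [526.3   5.5 299.7] rot [-3.141e+00 -1.000e-03  3.137e+00] clock 8.82
tool shift mm [-0.7  0.5 -0.3] rotvec deg [-0.03 -0.08 -0.17]
[ 0.45  0.46 -0.76  1.75  0.36  1.07  1.14]
```

View pics/w3.png

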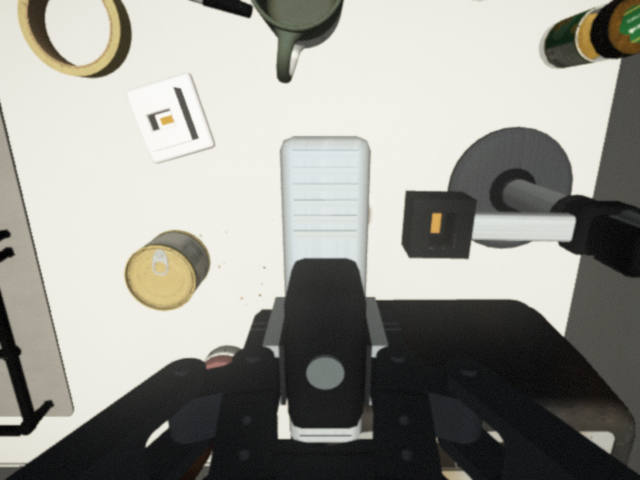

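Call:
{"name": "carry_out", "arguments": {"deltas": [0, 0, 0, 0, 0.03, 0, 1, 0, 0, 0, 0, 0.045, 0, 1, 0, 0, 0, 0, 0.045, 0, 1, 0, 0, 0, 0, 0.025, 0, 1, 0, 0, 0, 0, 0, 0, 1, 0, 0, 0, 0, 0, 0, 1]}}

```text
clock: 9.62
eef_pos: [527.2, 150.0, 300.0]
tool_rot: [-3.14, -0.0, 3.138]
force: [0.4, -0.6, -0.9]
width: 25.2
gripper_force: 59.3
```

Run:
```python
from h import *
plan([527,86,300],3.14); shot("w4")
a=load("w3")[0][180:270,395:640]; b=load("w4")[0][150:300,150:560]
f=lambda i,k:cv2.convertScaleAbs(cv2.resize(i,None,fx=k,fy=k,interpolation=cv2.INTER_CUBIC),alpha=2.2)
A=f(a,3);B=f(b,1.9); w=max(A.shape[1],B.shape[1]); pad=lambda i:cv2.copyMakeBorder(i,0,6,0,w-i.shape[1],cv2.BORDER_CONSTANT)
cv2.imwrite("pics/c34.png",np.vstack([pad(A),pad(B)])); print(A.shape,B.shape)
```

```text
pos [527.2 150.  300. ] rot [-3.14  -0.     3.138] clock 9.62
tool shift mm [ -0.  -64.    0.1] rotvec deg [-0.09 -0.02 -0.13]
(270, 735, 3) (285, 779, 3)
```

View pics/c34.png

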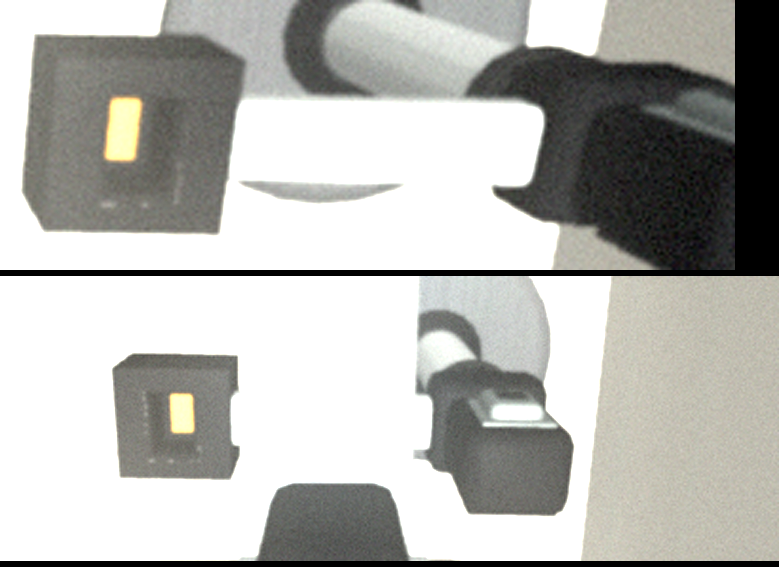

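Run:
```python
from h import *
O=[];
for n,roi in(("w3",(395,180,480,270)),("w4",(195,180,282,265))):
    im,cal=load(n); x0,y0,x1,y1=roi; c=im[y0:y1,x0:x1].astype(int)
    m=(c[:,:,1]<60)|((c[:,:,2]>c[:,:,0]+50)); 
    bl=max(blobs(m,500),key=lambda t:t[1][4]); ct=max(cv2.findContours(bl[0].astype(np.uint8),cv2.RETR_EXTERNAL,cv2.CHAIN_APPROX_NONE)[0],key=len)
    P=cv2.approxPolyDP(ct,2.2,True)[:,0]+[x0,y0]; print(n,P.tolist())
    for p in P: print("   ",onz(cal,p,170).round(1))
    o=max(blobs(c[:,:,2]>c[:,:,0]+50,20),key=lambda t:t[1][4]); q=o[2]+[x0,y0]; print("orange",q.round(1),o[1].tolist(),onz(cal,q,150).round(1)); O.append((cal,q))
print(meet(O))
```

```text
w3 [[476, 200], [462, 192], [408, 192], [403, 237], [408, 252], [414, 252], [410, 249], [412, 247], [409, 244], [412, 242], [416, 246], [414, 248], [418, 246], [424, 255], [466, 256]]
    [506.5 110.8 170. ]
    [500.8 100.5 170. ]
    [500.7  63.2 170. ]
    [533.3  61.5 170. ]
    [544.7  65.8 170. ]
    [544.7  70.2 170. ]
    [542.4  67.1 170. ]
    [540.9  68.5 170. ]
    [538.6  66.2 170. ]
    [537.1  68.2 170. ]
    [540.1  71.3 170. ]
    [541.6  70.  170. ]
    [540.1  72.7 170. ]
    [547.1  77.6 170. ]
    [548.  108.2 170. ]
orange [435.5 222.6] [35, 33, 12, 21, 201] [528.2  89.7 150. ]
w4 [[210, 198], [212, 234], [226, 240], [220, 242], [217, 239], [220, 246], [215, 243], [219, 246], [231, 244], [234, 248], [230, 251], [235, 247], [242, 251], [235, 251], [236, 255], [243, 253], [243, 250], [245, 254], [250, 255], [251, 252], [256, 255], [260, 253], [260, 247], [262, 255], [271, 253], [275, 241], [267, 234], [270, 230], [267, 232], [266, 226], [260, 226], [269, 223], [266, 212], [260, 214], [260, 217], [254, 209], [258, 205], [255, 203], [252, 207], [253, 203], [247, 208
[... 701 characters left out ...]
  [537.1 114.1 170. ]
    [531.8 108.6 170. ]
    [528.8 110.9 170. ]
    [530.3 108.7 170. ]
    [525.9 108.2 170. ]
    [525.9 103.9 170. ]
    [523.7 110.4 170. ]
    [515.6 108.7 170. ]
    [517.1 104.4 170. ]
    [519.3 104.3 170. ]
    [513.4 100.4 170. ]
    [510.6 103.3 170. ]
    [509.2 101.3 170. ]
    [512.   99.1 170. ]
    [509.2  99.9 170. ]
    [512.7  95.5 170. ]
    [509.1  94.4 170. ]
    [505.6 100.1 170. ]
    [507.7 102.1 170. ]
    [506.4 111.9 170. ]
    [516.4 110.8 170. ]
    [513.5 114.4 170. ]
    [502.1 114.9 170. ]
    [500.6  77.6 170. ]
orange [245.4 221.9] [45, 32, 12, 21, 240] [528.3  89.5 150. ]
(array([528.13899806,  89.62892573, 150.43026997]), [0.0, 0.0])
```

Run:
```python
from h import *
def edge(n,z,idx,start,step,axis,thr=95):
    im,cal=load(n); g=cv2.GaussianBlur(im,(0,0),.8)[:,:,1].astype(float); W=[]
    for i in idx:
        k=start
        get=(lambda k:g[i,k]) if axis=="x" else (lambda k:g[k,i])
        while get(k)>thr: k+=step
        s=k-step+step*(get(k-step)-thr)/(get(k-step)-get(k))
        W.append(onz(cal,(s,i) if axis=="x" else (i,s),z)[:2])
    W=np.array(W,np.float32); vx,vy,x0,y0=cv2.fitLine(W,cv2.DIST_HUBER,0,.01,.01).ravel()
    res=(W[:,0]-x0)*-vy+(W[:,1]-y0)*vx
    return np.array([x0,y0]),np.degrees(np.arctan2(vy,vx))%180,res.std(),(vx,vy)
def show(t,e):
    # coordinate at the socket centre (orange)
    p,a,s,(vx,vy)=e; d=(528.1-p[0])*-vy+(89.6-p[1])*vx
    print(t,"pt",p.round(1),"ang",a.round(2),"res",s.round(2),"dist to orange",d.round(2))
show("w3 +x",edge("w3",170,range(416,462,2),266,-1,"y"))
show("w4 +x",edge("w4",170,range(220,268,2),266,-1,"y"))
show("w4 -y",edge("w4",170,range(206,250,2),196,1,"x"))
show("w3 +y",edge("w3",170,range(217,238,1),480,-1,"x"))
show("w4 grip +x",edge("w4",220,range(404,440,2),285,-1,"y"))
# lamp in hand
s=ctrl.read_state(); im,cal=load("w4"); g=im[:,:,1]; z=np.zeros(g.shape,bool); z[340:400,300:350]=1
bl=max(blobs(z&(g>90)&(g<200),60),key=lambda t:t[1][4]); X=onz(cal,bl[2],s["eef_pos"][2]+35); print("dot",bl[1].tolist(),X.round(1),"minus tcp",(X-s["eef_pos"]).round(1))
for y in range(150,250,12): print(y,im[y,270:380:6,1].tolist()) if y in(150,234) else 0
```

```text
w3 +x pt [548.5  87.7] ang 88.47 res 0.04 dist to orange 20.41
w4 +x pt [548.3  88.4] ang 88.47 res 0.06 dist to orange 20.27
w4 -y pt [525.2  69. ] ang 178.77 res 0.08 dist to orange 20.69
w3 +y pt [526.6 110. ] ang 178.75 res 0.04 dist to orange -20.38
w4 grip +x pt [542.6 205.2] ang 88.41 res 0.04 dist to orange 11.27
dot [306, 357, 38, 32, 953] [526.6 150.1 335.1] minus tcp [-0.7  0.4 35. ]
150 [243, 243, 179, 225, 222, 212, 209, 214, 212, 215, 212, 213, 214, 212, 214, 218, 186, 103, 101]
234 [61, 223, 189, 207, 229, 229, 229, 229, 229, 229, 228, 229, 229, 228, 228, 209, 150, 224, 49]
```

Run:
```python
from h import *
for n,tcp,yaw in(("w3",[526.3,5.5,299.7],3.137),("w4",[527.2,150,300],3.138)):
    im,cal=load(n); d=cv2.GaussianBlur(im,(0,0),1)[:,:,1].astype(float)
    for side,rng in(("L",(274,296)),("R",(356,380))):
        W=[];px=[]
        for y in range(160,250,3):
            x=rng[0]+int(np.argmin(d[y,rng[0]:rng[1]])); a,b,c=d[y,x-1:x+2]; xs=x+.5*(a-c)/(a-2*b+c+1e-9); px.append(xs); W.append(onz(cal,(xs,y),tcp[2]-3)[:2])
        W=np.array(W,np.float32); vx,vy,x0,y0=cv2.fitLine(W,cv2.DIST_HUBER,0,.01,.01).ravel(); res=(W[:,0]-x0)*-vy+(W[:,1]-y0)*vx
        print(n,side,"yaw rel tool deg",((np.degrees(np.arctan2(vy,vx)-yaw)+90)%180-90).round(2),"y off of tcp",(W[:,1].mean()-tcp[1]).round(1),"res",res.std().round(2),np.round([px[0],px[-1]],1))
```

```text
w3 L yaw rel tool deg 0.09 y off of tcp -15.3 res 0.02 [281.3 284.4]
w3 R yaw rel tool deg 0.02 y off of tcp 15.8 res 0.12 [368.1 365.1]
w4 L yaw rel tool deg -3.53 y off of tcp -16.6 res 1.62 [281.2 272.1]
w4 R yaw rel tool deg 5.29 y off of tcp 19.6 res 1.16 [373.5 379.5]
```

Call:
{"name": "carry_out", "arguments": {"deltas": [0, 0, 0, -0.0005, -0.02, 0, 1, 0, 0, 0, -0.0005, -0.025, 0, 1, 0, 0, 1.3, -0.0004, -0.0157, 0, 1, 0, 0, 0, 0, 0, 0.02, 1, 0, 0, 0, 0, 0, 0.03, 1, 0, 0, 0, 0, 0, 0.025, 1, 0, 0, 0, 0, 0, 0.01, 1, 0, 0, 0, 0, 0, 0, 1, 0, 0, 0, 0, 0, 0, 1]}}

```text
clock: 10.8
eef_pos: [529.1, 90.9, 216.3]
tool_rot: [3.141, 0.002, 3.116]
force: [-0.1, -0.3, -2.6]
width: 25.3
gripper_force: 59.3
```

Run:
```python
from h import *
plan([528.6,89.3,187],np.radians(178.5)); s=ctrl.read_state(); print(s["qpos"].round(2),s["force"].round(1))
```

```text
pos [529.1  90.9 216.3] rot [3.141e+00 2.000e-03 3.116e+00] clock 10.8
tool shift mm [ 0.5 -1.7 29.3] rotvec deg [0.03 0.1  0.04]
[ 0.24  0.57 -0.7   1.84  0.46  0.9   0.87] [-0.1 -0.3 -2.6]
```

Call:
{"name": "carry_out", "arguments": {"deltas": [0, 0, 0, 0.0005, -0.0017, 0.006, 1, 0, 0, 0, 0, 0, 0, 1, 0, 0, 0, 0, 0, 0, 1, 0, 0, 0, 0, 0, 0, 1]}}

```text
clock: 11.3
eef_pos: [528.0, 89.1, 209.5]
tool_rot: [3.142, 0.0, 3.116]
force: [-0.1, 0.5, -1.2]
width: 25.2
gripper_force: 59.3
```

Call:
{"name": "carry_out", "arguments": {"deltas": [0, 0, 0, -0.0005, 0.0002, 0.004, 1, 0, 0, 0, 0, 0, 0.004, 1, 0, 0, 0, 0, 0, 0.004, 1, 0, 0, 0, 0, 0, 0.004, 1, 0, 0, 0, 0, 0, 0.003, 1, 0, 0, 0, 0, 0, 0, 1]}}

```text
clock: 12.05
eef_pos: [528.2, 89.1, 190.0]
tool_rot: [-3.141, -0.001, 3.116]
force: [-0.5, 0.1, -1.6]
width: 25.4
gripper_force: 59.3
```

Call:
{"name": "carry_out", "arguments": {"deltas": [0, 0, 0, 0, 0, 0.002, 1, 0, 0, 0, 0, 0, 0.0015, 1, 0, 0, 0, 0, 0, 0, 1, 0, 0, 0, 0, 0, 0, 1]}}

```text
clock: 12.55
eef_pos: [528.5, 89.3, 187.0]
tool_rot: [3.142, 0.0, 3.116]
force: [-0.9, 0.7, 2.4]
width: 25.1
gripper_force: 59.4
```

Call:
{"name": "carry_out", "arguments": {"deltas": [0, 0, 0, 0, 0, 0.001, 1, 0, 0, 0, 0, 0, 0.001, 1, 0, 0, 0, 0, 0, 0, 1, 0, 0, 0, 0, 0, 0, 1]}}

```text
clock: 13.05
eef_pos: [528.5, 89.2, 186.9]
tool_rot: [-3.14, 0.002, 3.116]
force: [-4.9, -2.8, 17.7]
width: 25.4
gripper_force: 62.0
```

Call:
{"name": "carry_out", "arguments": {"deltas": [0, 0, 0, 0, 0, -0.001, 1, 0, 0, 0, 0, 0, 0, -1, 0, 0, 0, 0, 0, 0, -1, 0, 0, 0, 0, 0, 0, -1, 0, 0, 0, 0, 0, 0, -1, 0, 0, 0, 0, 0, 0, -1, 0, 0, 0, 0, 0, -0.02, -1, 0, 0, 0, 0, 0, -0.04, -1, 0, 0, 0, 0, 0, -0.05, -1, 0, 0, 0, 0, 0, -0.02, -1, 0, 0, 0, 0, 0, 0, -1, 0, 0, 0, 0, 0, 0, -1]}}

```text
clock: 14.55
eef_pos: [527.8, 88.7, 314.8]
tool_rot: [-3.141, -0.002, 3.116]
force: [-0.7, 0.4, -0.7]
width: 85.6
gripper_force: 0.0
```

Run:
```python
from h import *
s=ctrl.read_state(); print(s["eef_pos"].round(1),s["width"]); shot("w5")
```

```text
[527.8  88.7 314.8] 85.62340205460909
```

View pics/w5.png

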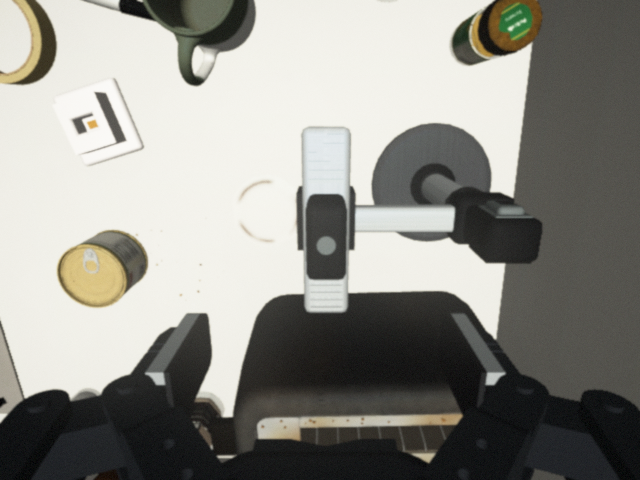

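Call:
{"name": "carry_out", "arguments": {"deltas": [0, 0, 0, 0, 0.03, 0, -1, 0, 0, 0, 0, 0.04, 0, -1, 0, 0, 0, 0, 0.035, 0, -1, 0, 0, 0, 0, 0.016, 0, -1, 0, 0, -6, 0, 0, 0, -1, 0, 0, -8, 0, 0, 0, -1, 0, 0, -8, 0, 0, 0, -1, 0, 0, -8, 0, 0, 0, -1, 0, 0, 0, 0, 0, 0, -1]}}

```text
clock: 15.72
eef_pos: [531.5, 208.9, 314.9]
tool_rot: [-3.142, -0.002, -2.646]
force: [0.0, -0.3, -0.3]
width: 85.1
gripper_force: 0.0
```

Run:
```python
from h import *
plan([531.2,209.6,315],np.radians(268.5)); s=ctrl.read_state(); print(s["qpos"].round(2),s["force"].round(1))
```

```text
pos [531.5 208.9 314.9] rot [-3.142e+00 -2.000e-03 -2.646e+00] clock 15.72
tool shift mm [-0.1  0.7 -0.1] rotvec deg [ 5.000e-02 -1.000e-01 -6.009e+01]
[ 0.13  0.56 -0.89  1.61  0.46  1.2   1.2 ] [ 0.  -0.3 -0.3]
```

Call:
{"name": "carry_out", "arguments": {"deltas": [0, 0, -6, 0, 0, 0, -1, 0, 0, -9, 0, 0, 0, -1, 0, 0, -10, 0, 0, 0, -1, 0, 0, -10, 0, 0, 0, -1, 0, 0, -10, 0, 0, 0, -1, 0, 0, -9, 0, 0, 0, -1, 0, 0, -6, 0, 0, 0, -1, 0, 0, 0, 0, 0, 0, -1, 0, 0, 0, 0, 0, 0, -1]}}

```text
clock: 16.85
eef_pos: [531.4, 209.8, 315.6]
tool_rot: [3.141, -0.001, -1.599]
force: [-0.2, 0.0, 1.1]
width: 85.6
gripper_force: 0.0
```

Run:
```python
from h import *
plan([531.2,209.6,315],np.radians(268.5)); s=ctrl.read_state(); print(s["qpos"].round(2),s["force"].round(1)); im,_=shot("w6")
cv2.imwrite("pics/c6.png",np.clip(im.astype(float)*1.8,0,255).astype(np.uint8))
```

```text
pos [531.4 209.8 315.6] rot [ 3.141e+00 -1.000e-03 -1.599e+00] clock 16.85
tool shift mm [0.2 0.2 0.6] rotvec deg [ 0.01 -0.03 -0.13]
[ 0.24  0.66 -1.16  1.61  0.62  1.29  2.1 ] [-0.2  0.   1.1]
```

View pics/c6.png

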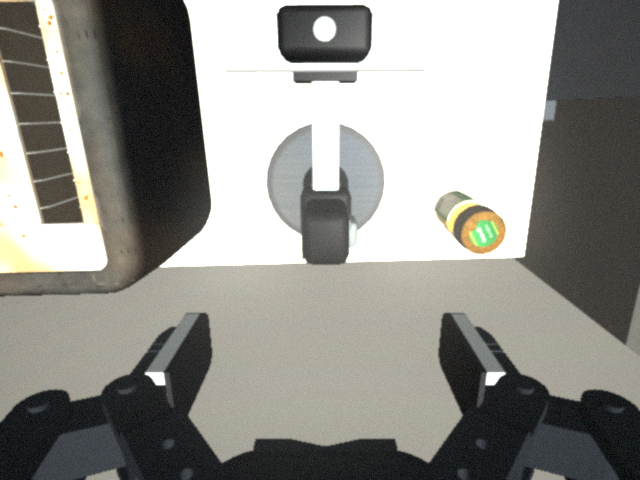

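Run:
```python
from h import *
im,cal=load("w6"); g=cv2.GaussianBlur(im,(0,0),.8)[:,:,1].astype(float)
print("rows L..R"); 
for y in(200,212,225,235,245,255): print(y,g[y,296:364:3].round().astype(int).tolist())
print("col326",g[186:272:3,326].round().astype(int).tolist())
def cross(get,k,step,thr):
    while get(k)>thr: k+=step
    a,b=get(k-step),get(k); return k-step+step*(a-thr)/(a-b)
for y in(210,225,240,248):
    L=cross(lambda k:g[y,k],297,1,60); print(y,"L",round(L,1),onz(cal,(L,y),220)[:2].round(1),onz(cal,(L,y),210)[:2].round(1))
for y in(212,214,249,252):
    r=cross(lambda k:g[y,k],364,-1,60); print(y,"R",round(r,1),onz(cal,(r,y),220)[:2].round(1))
for x in(315,326,338):
    r=cross(lambda k:g[k,x],268,-1,60); print(x,"bottom",round(r,1),onz(cal,(x,r),220)[:2].round(1))
# lamp dot in w5 and w6
O=[]
for n,(a,b,c,d) in(("w5",(315,232,338,258)),("w6",(308,10,342,45))):
    i,cl=load(n); k=i[:,:,1]; z=np.zeros(k.shape,bool); z[b:d,a:c]=1; bl=max(blobs(z&(k>85),40),key=lambda t:t[1][4]); print(n,bl[1].tolist()); O.append((cl,bl[2]))
print(meet(O))
```

```text
rows L..R
200 [98, 89, 50, 52, 51, 45, 41, 43, 42, 43, 42, 43, 42, 43, 45, 53, 64, 55, 66, 97, 99, 99, 99]
212 [97, 89, 51, 45, 43, 43, 41, 41, 42, 42, 41, 42, 40, 43, 42, 41, 43, 51, 66, 97, 100, 99, 99]
225 [92, 90, 54, 46, 51, 56, 55, 56, 58, 59, 58, 60, 62, 65, 65, 63, 53, 54, 116, 134, 108, 90, 113]
235 [239, 214, 78, 45, 49, 51, 54, 55, 55, 55, 57, 57, 59, 58, 60, 58, 54, 55, 135, 146, 148, 235, 240]
245 [240, 236, 103, 45, 46, 50, 52, 51, 52, 53, 54, 53, 53, 53, 55, 55, 50, 55, 125, 144, 206, 239, 240]
255 [239, 237, 124, 45, 44, 47, 47, 50, 48, 47, 47, 48, 47, 48, 50, 49, 47, 86, 227, 240, 240, 239, 240]
col326 [231, 192, 50, 54, 52, 41, 40, 41, 40, 43, 44, 50, 58, 58, 59, 59, 56, 56, 56, 55, 52, 51, 49, 47, 46, 44, 66, 97, 96]
210 L 301.0 [545.4 188.3] [546.1 190.7]
225 L 301.5 [545.5 197.9] [546.2 200.7]
240 L 303.1 [545.  207.7] [545.7 210.9]
248 L 303.0 [545.3 213. ] [546.  216.4]
212 R 349.4 [515.8 190.4]
214 R 349.1 [516.  191.7]
249 R 347.0 [517.5 214.4]
252 R 347.0 [517.5 216.4]
315 bottom 263.6 [538.1 223.8]
326 bottom 263.6 [531.1 224. ]
338 bottom 263.5 [523.4 224.1]
w5 [316, 236, 20, 19, 306]
w6 [313, 16, 24, 26, 493]
(array([528.2924317 ,  89.36655633, 221.39709976]), [0.0, 0.0])
```

Run:
```python
from h import *
im4,c4=load("w4"); im6,c6=load("w6"); im5,c5=load("w5")
def fit(im,rows,x0,step,axis):
    g=cv2.GaussianBlur(im,(0,0),.8)[:,:,1].astype(float); P=[]
    for i in rows:
        get=(lambda k:g[i,k]) if axis=="x" else (lambda k:g[k,i]); k=x0
        while get(k)>65: k+=step
        P.append((k-step/2,i) if axis=="x" else (i,k-step/2))
    return cv2.fitLine(np.array(P,np.float32),cv2.DIST_HUBER,0,.01,.01).ravel()
def ix(a,b):
    A=np.array([[a[0],-b[0]],[a[1],-b[1]]]); s=np.linalg.solve(A,[b[2]-a[2],b[3]-a[3]]); return a[2:]+s[0]*a[:2]
p4=ix(fit(im4,range(404,438,2),288,-1,"y"),fit(im4,range(240,266,2),456,-1,"x"))
p6=ix(fit(im6,range(312,342,2),270,-1,"y"),fit(im6,range(236,258,2),297,1,"x"))
p5=ix(fit(im5,range(492,532,2),275,-1,"y"),fit(im5,range(228,252,2),555,-1,"x"))
print(p4,p5,p6,[onz(c,p,220).round(1) for c,p in((c4,p4),(c5,p5),(c6,p6))],meet([(c4,p4),(c5,p5),(c6,p6)]))
```

```text
[446.2563 274.5   ] [536.89764 264.5264 ] [303.8694 263.5   ] [array([542.3, 223.2, 220. ]), array([545.3, 223.7, 220. ]), array([545.2, 223.5, 220. ])] (array([545.24622092, 224.78324933, 216.80906919]), [1.5, 1.3, 0.2])
```

Call:
{"name": "carry_out", "arguments": {"deltas": [0, 0, 0, 0.0013, 0.0002, 0.02, -1, 0, 0, 0, 0, 0, 0.035, -1, 0, 0, 0, 0, 0, 0.035, -1, 0, 0, 0, 0, 0, 0.02, -1, 0, 0, 0, 0, 0, 0.01, -1, 0, 0, 0, 0, 0, 0, -1, 0, 0, 0, 0, 0, 0, -1]}}

```text
clock: 17.77
eef_pos: [531.8, 209.5, 196.9]
tool_rot: [-3.14, 0.001, -1.596]
force: [-0.4, 0.5, 0.6]
width: 85.8
gripper_force: 0.0
```

Run:
```python
from h import *
plan([531.2,208.5,176.5],np.radians(268.5)); s=ctrl.read_state(); print(s["qpos"].round(2),s["force"].round(1))
```

```text
pos [531.8 209.5 196.9] rot [-3.140e+00  1.000e-03 -1.596e+00] clock 17.77
tool shift mm [ 1.   0.6 20.4] rotvec deg [-0.09  0.06  0.04]
[ 0.2   0.77 -1.06  1.76  0.77  1.08  1.98] [-0.4  0.5  0.6]
```

Call:
{"name": "carry_out", "arguments": {"deltas": [0, 0, 0, 0.001, 0.0006, 0.01, -1, 0, 0, 0, 0, 0, 0.01, -1, 0, 0, 0, 0, 0, 0, -1, 0, 0, 0, 0, 0, 0, 1, 0, 0, 0, 0, 0, 0, 1, 0, 0, 0, 0, 0, 0, 1, 0, 0, 0, 0, 0, 0, 1, 0, 0, 0, 0, 0, 0, 1, 0, 0, 0, 0, 0, 0, 1]}}

```text
clock: 18.9
eef_pos: [531.1, 208.0, 176.4]
tool_rot: [-3.14, 0.0, -1.596]
force: [0.5, -1.1, 5.1]
width: 29.6
gripper_force: 61.3
```

Run:
```python
from h import *
plan([531.2,208.5,176.5],np.radians(268.5)); s=ctrl.read_state(); print(s["qpos"].round(2),s["force"].round(1),s["torque"].round(2),s["width"])
```

```text
pos [531.1 208.  176.4] rot [-3.14   0.    -1.596] clock 18.9
tool shift mm [-0.5 -0.1 -0.1] rotvec deg [-0.07  0.02  0.05]
[ 0.19  0.8  -1.04  1.79  0.79  1.05  1.96] [ 0.5 -1.1  5.1] [-0.12  0.19  0.09] 29.55143130338245
```

Call:
{"name": "carry_out", "arguments": {"deltas": [0, 0, 0, 0, 0, -0.003, 1, 0, 0, 0, 0, 0, -0.005, 1, 0, 0, 0, 0, 0, -0.006, 1, 0, 0, 0, 0, 0, -0.006, 1, 0, 0, 0, 0, 0, 0, 1]}}

```text
clock: 19.52
eef_pos: [531.0, 208.0, 195.5]
tool_rot: [-3.141, 0.001, -1.596]
force: [4.3, 2.7, -4.9]
width: 29.5
gripper_force: 60.8
```

Call:
{"name": "carry_out", "arguments": {"deltas": [0, 0, 0, 0, 0, -0.006, 1, 0, 0, 0, 0, 0, -0.008, 1, 0, 0, 0, 0, 0, -0.008, 1, 0, 0, 0, 0, 0, -0.008, 1, 0, 0, 0, 0, 0, -0.008, 1, 0, 0, 0, 0, 0, -0.008, 1, 0, 0, 0, 0, 0, -0.008, 1, 0, 0, 0, 0, 0, -0.008, 1, 0, 0, 0, 0, 0, -0.006, 1, 0, 0, 0, 0, 0, 0, 1, 0, 0, 0, 0, 0, 0, 1]}}

```text
clock: 20.9
eef_pos: [531.0, 208.0, 263.5]
tool_rot: [-3.141, 0.001, -1.596]
force: [4.4, 2.3, -4.5]
width: 29.4
gripper_force: 60.9
```

Run:
```python
from h import *
s=ctrl.read_state(); print(s["eef_pos"].round(1),s["qpos"].round(2),s["force"].round(1))
i,cl=shot("w7"); k=i[:,:,1]; z=np.zeros(k.shape,bool); z[0:110,290:360]=1
for bl in blobs(z&(k>75)&(k<150),60): print(bl[1].tolist(),bl[2].round(1),onz(cl,bl[2],222+s["eef_pos"][2]-176.4).round(1))
```

```text
[531.  208.  263.5] [ 0.23  0.7  -1.12  1.69  0.68  1.19  2.05] [ 4.4  2.3 -4.5]
[290, 14, 63, 1, 63] [321.  14.] [529.2 109.4 309.1]
[290, 30, 70, 7, 479] [324.5  33. ] [528.5 113.1 309.1]
```

Call:
{"name": "carry_out", "arguments": {"deltas": [0, 0, 0, 0, 0, -0.005, 1, 0, 0, 0, 0, 0, -0.004, 1, 0, 0, 0, 0, 0, -0.003, 1, 0, 0, 0, 0, 0, -0.002, 1, 0, 0, 0, 0, 0, 0, 1, 0, 0, 0, 0, 0, 0, 1]}}

```text
clock: 21.7
eef_pos: [531.0, 208.0, 276.5]
tool_rot: [-3.142, 0.001, -1.596]
force: [5.9, 4.5, -11.0]
width: 29.6
gripper_force: 62.8
```

Call:
{"name": "carry_out", "arguments": {"deltas": [0, 0, 0, 0, 0, -0.001, 1, 0, 0, 0, 0, 0, 0, 1, 0, 0, 0, 0, 0, 0, 1, 0, 0, 0, 0, 0, 0, 1]}}

```text
clock: 22.2
eef_pos: [531.0, 208.0, 276.5]
tool_rot: [3.141, 0.001, -1.596]
force: [7.3, 6.3, -17.4]
width: 29.6
gripper_force: 62.0
```

Run:
```python
from h import *
s=ctrl.read_state(); print(s["eef_pos"].round(1),s["force"].round(1),s["width"])
a=shot("w8")[0]; c=ctrl.get_image("top")[:,:,::-1]; cv2.imwrite("pics/fin.png",np.hstack([cv2.resize(a,(400,300)),cv2.resize(c[60:360,180:580],(400,300))]))
```

```text
[531.  208.  276.5] [  7.3   6.3 -17.4] 29.63284952559534
```

View pics/fin.png

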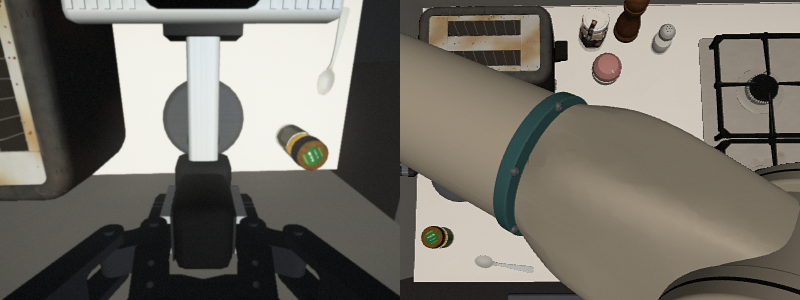

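The wrist view (left half) shows the fingers squeezing the grip at about (202,215). The boom and the lamp bar have risen with it, the bar is still flat on its socket at about (202,15), and the jar stands undisturbed. The mast is against its second stop: travel is 100.1 mm and the force rises without further motion.

```bash
python3 -c "
from cell import ctrl
print(ctrl.finish_job())"
```

```text
the job is handed in; nothing more can be done
None
```

The job is handed in: the lamp head is plugged into the boom socket, the mast is pulled out to its second stop (100 mm), and the gripper is still holding it there with the button squeezed in, after about 22 s of the 54 s allowed.

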